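Roll the sample tube home in the clinic's tube cradle

TASK

Lift the amber sample tube off its wooden rest, lay it down crosswise in the blue loading bay of the cradle and let go of it. Then roll it along the felt lane by pushing its side until it meets the green-faced stop plate, and keep pushing, with the tube alone, until you feel the plate come up firmly against its bump stop at the red ticks: hold it there for a moment with about 10 N, and never force the glass. Ease off so that the tube stays lying square against the plate, and leave everything else on the table alone.

Things in the scene. Friction and masses are not known exactly. Their poses are not given: they have to be found in the camera images.
- tube: The sample tube: amber glass with a paper label band and a green cap at one end; a rigid cylinder 30 mm across and 110 mm long in all (the cap, the last 22 mm at its +x end, is 25 mm across), about 70 g. Origin on its axis at mid-length; x is its long axis (towards the cap); y and z turn with it as it rolls. Slick: it rolls easily and coasts on for some millimetres when pushed and left. At the start it lies in the wooden rest.
- rest: Fixed wooden rest, base 100 x 56 x 6 mm, with two V supports 10 mm thick at x = +36 and -36 mm that carry the tube (their tops 31 mm high, clear room of 62 mm between them for the fingers). Origin: centre of its underside, on the table. The tube lies along its x, with its axis 34 mm above the table.
- cradle: Fixed wooden cradle 320 (x) x 160 (y) x 12 mm with a grey felt lane whose surface lies 14 mm above the table. Origin: centre of its underside, on the table; the lane runs along +x, from the blue bay towards the stop plate. The lane is 132 mm wide between two rails that stand 10 mm above the felt; a lip 4 mm high closes its near end at x = -157 mm. A tube lying in the lane has its axis 29 mm above the table, along the cradle's y.
- bay (a point): Centre of the blue loading bay on the felt surface, at cradle x = -90 mm, y = 0; the blue band is 60 mm long (x) and the full width of the lane. x, y, z as the cradle's.
- endblock: Fixed white block across the far end of the lane, 30 x 124 x 36 mm, set anew each time. Origin: middle of its face towards the bay, on the felt; axes as the cradle's. It carries the stop plate and its bump stop (two black buffers, two red ticks), screwed out by an unmeasured amount: a tube held by the homed plate has its axis over the ticks, somewhere from x = -70 to -50 mm. Find it by feel.
- stop_face (a point): Centre of the green face of the stop plate (106 mm wide, 12 thick, top 32 mm above the felt), 15 mm above the felt; axes as the cradle's. It starts 20 to 40 mm short of home, slides along +x under about 3 N, stays where left and meets a hard end at home. Bed it with 7 N or more for 0.3 s; over 16 N between tube and plate breaks the glass. Only the tube may push it, never the gripper.
- spray_bottle: Bystander, leave alone: amber spray bottle with a black top, 54 mm across, 165 mm tall. Origin: centre of its underside.
- lotion_bottle: Bystander, leave alone: white bottle with a green cap, 48 mm across, 130 mm tall. Origin: centre of its underside.
- swab_jar: Bystander, leave alone: glass jar with a steel lid, 66 mm across, 75 mm tall. Origin: centre of its underside.
- gel_bowl: Bystander, leave alone: white ceramic bowl, 76 mm across, 34 mm tall. Origin: centre of its underside.
- cream_pot: Bystander, leave alone: white pot, 52 mm across, 32 mm tall. Origin: centre of its underside.
- spare_tube: Bystander, leave alone: green glass tube, 30 mm across, 100 mm long, lying in the steel tray at the right of the table.
- tube_rack: Bystander: fixed wooden tube rack with empty glass tubes, 302 x 90 x 137 mm with its tubes, long along its x. Origin: centre of its underside.
Mind the look-alikes: they are no part of the job. Leave any purple or yellow look-alike of the tube alone.

How it is judged (in metres and radians):
On the way, in this order (a step that is already met when the one before it is completed fails the run):
1. the tube lies crosswise on the felt in the blue bay (axis within 35 mm of the bay's middle), let go (x of tube in the frame of cradle between -0.125 and -0.055 m and y of tube in the frame of cradle between -0.03 and 0.03 m and z of tube in the frame of cradle below 0.032 m and angle between the x axis of tube and the y axis of cradle, either way round below 0.35 rad and contact force between the fingers and tube below 0.1 N), for 0.2 s.
2. the tube turns as it rolls along the felt between the bay and the plate (x of tube in the frame of cradle between -0.045 and 0.005 m and z of tube in the frame of cradle below 0.032 m and angular speed of tube above 0.15 rad/s), for 0.1 s.
3. the tube presses the stop plate against its bump stop with at least 7 N (contact force between tube and endblock above 7 N and z of tube in the frame of cradle below 0.032 m), for 0.3 s.
At the end, for the whole second after the job is handed in: The tube lies still on the felt, square across the lane (within 0.06 rad) and near its middle (within 30 mm), against the stop plate (gap under 3.5 mm) that was pressed home, with its axis 46.5 to 73.5 mm short of the end block, and the robot lets it be (x of tube in the frame of stop_face between -0.0185 and -0.0125 m and x of tube in the frame of endblock between -0.0735 and -0.0465 m and y of tube in the frame of endblock between -0.03 and 0.03 m and z of tube in the frame of endblock below 0.018 m and angle between the x axis of tube and the y axis of cradle, either way round below 0.06 rad and linear speed of tube below 0.01 m/s); the robot touches nothing.
It fails at once if the tube is pressed on the stop plate or end block with more than 16 N (contact force between tube and endblock above 16 N).
It fails at once if the robot itself pushes the stop plate or end block (contact force between any of the fingers, the arm and endblock above 1 N).
It fails at once if the tube is lifted off the felt or carried low over the lane past the bay (x of tube in the frame of cradle between -0.035 and 0.15 m and y of tube in the frame of cradle between -0.08 and 0.08 m and z of tube in the frame of cradle between 0.036 and 0.07 m).
It fails at once if a bystander is moved by more than 20 mm (distance of any of spray_bottle, lotion_bottle, swab_jar, gel_bowl, cream_pot, spare_tube from where it was at the start of the episode above 0.02 m).
It also fails if it takes over 69 s, if anything falls off the work surface, if the arm or the gripper's body presses on something with over 40 N, if the wrist force passes 120 N, or if a joint passes its speed limit or range.

ROBOT

A 6-joint arm with a two-finger parallel gripper is mounted at the origin on the work surface. World frame = base frame: x ahead of the robot, y to its left, z up, the work surface at z = 0. Lengths are in mm, angles in rad, forces in N, time in s.
With the tool pointing down it reaches from about 300 to 875 mm from the base axis. Payload 6.4 kg.
Tool frame: the origin (TCP) lies on the mounting face of the last link; the fingertips stand 173 mm ahead of it and the grasp point (between the pads) lies 155 mm ahead of it; z points along the fingers, y is the direction in which the jaws open and shut (so a half turn about z gives the same grasp; the last joint's range is limited). The gripper opens to 85 mm and grips with 20 to 120 N. Pads are 22 mm wide; open, the fingers measure 114 mm over their backs; the gripper's body (76 mm by 85 mm) begins 54 mm behind the grasp point. The pads swing forward as they close: fully open they stand 13 mm farther back than shut.
Start: joints at [-1.484, 0.181, 1.607, -0, 1.354, -0.206], TCP at [165.981, -550.539, 404.688] pointing down, gripper open.
Joint ranges: [-2.99, 2.99], [-0.89, 2.07], [0.3, 2.58], [-1.14, 4.28], [0, 2.63], [-3.12, 3.12]. Speed limits (rad/s): [2.57, 2.57, 3.01, 3.14, 3.14, 3.14].

INTERFACE

Orientations are given as a unit quaternion [x, y, z, w].
In Python, from station import robot gives the robot as it stands.
- The arm moves only by the tool arm_command, never from a script. Its argument "series" is a list of rows, each a list of 3 entries, a list of its own where there are three numbers: the finger opening in mm, from 0 to 85.4, then the shift along the tool's x, y, z in mm, then the turn about the tool's z in degrees. In form: [[jaw, [x, y, z], twist], ...]. A call has 1 to 10 rows; each row shifts and turns the pose as measured when the row begins, along the tool's axes as they then stand; what a row does not reach is not made up. A row lasts 1/10 s, in which the tool goes at most 50 mm and 8.59 degrees, less where a joint would pass 70% of its speed; a pose out of reach is approached as far as the arm can. A call with a gripper value outside its range is refused whole. The fingers move at their own pace and stop on an object; "grip_force" is the grip in N (left out, the last holds). Time passes only in rows, so rows that do not move let the fingers close. It gives the time, the measured TCP pose, the force and the opening at its end, in the units of the state.
- robot.read_state(): the state, without advancing time (a new reading comes with each control period).
- robot.capture(name): name is "side" or "top"; returns the picture (480x640x3 uint8, red, green, blue); there is no depth.
- robot.get_calibration(name): a dict with "vertical_fov" (degrees; the focal length in pixels is half the picture's height over the tangent of half this angle, whatever the lens; pixels are square), "cx", "cy" (the principal point, pixels), "k1" (the pictures are not rectified: a ray, as slopes to the right and down, at radius r is drawn at 1 + k1 r^2 times it, then the intrinsics apply), "view" (4x4, takes a point from world to camera coordinates). Camera axes: x right, y down, z forward; pixel columns grow to the right and rows downward; lengths in mm; the calibration is good to about 2 mm. A picture is of the moment at which its call begins. get_calibration takes no time and is no camera call.
- robot.close_job(): hands the job in, once; it reports no verdict.
Trained networks look in the newest picture that a camera, given by its name, has taken for a name from the list of things; names that differ only in an ending like _2 or _b are one class to them, and where a whole thing is asked for, a point or a joint stands for the part that bears it (a point fixed in the world has none). Each returns a list of dicts, best first, with "confidence" (0 to 1); they miss things now and then, are a little off and sometimes report something else, mostly with a low value. They report only what shows in the picture. A call takes as long as a camera call. They do not tell look-alikes from the thing itself.
- robot.regions_of(query, camera): "pixels" (480x640 bool, what is visible of it) and "pixel" ([column, row] in pixels, amid what is visible of it).
The state is a dict: "time": time; "joints": joint angles; "qvel": joint speeds; "joint_efforts": joint torques, N m; "ee_pos": TCP position; "orientation": TCP orientation; "contact_force": force on the tool from outside, world axes, zero at the start; "wrist_torque": the same for the moment, N m; "grip_width": finger opening in mm.
Only numpy, scipy, OpenCV 4.12 (cv2) and the standard library are available. Lean on these libraries where they do the work, as an engineer would, in place of code of your own. Each camera call takes 0.05 s, during which the arm holds its last target. There are 200 camera calls.

## Working session

There is one attempt and no reset: what is moved stays moved. The work goes in short steps, Python scripts to look and compute and a tool call to move; the robot and the scene stay as the last step left them, time stands still between calls to the robot, and variables do not carry over. Pictures are saved under pics/ and viewed, about 8 in all and at most 12, crops included, and the job is handed in when it is done.

Besides the shell and the picture viewer there is one more tool, called after "Request:" in YAML: its name, and indented under it one key for each argument. arm_command: Moves the arm, as the interface text tells. Its arguments: {"type":"object","properties":{"series":{"type":"array"},"grip_force":{"type":"number"}},"required":["series"]}

```bash
mkdir -p pics; ls; cat > h.py <<'E'
import numpy as np, cv2
from station import robot
def snap(name,fn=None,crop=None,scale=1):
    im=robot.capture(name); o=im[:,:,::-1]
    if crop: a,b,c,d=crop; o=o[b:d,a:c]
    if scale!=1: o=cv2.resize(o,None,fx=scale,fy=scale,interpolation=cv2.INTER_CUBIC)
    if fn: cv2.imwrite('pics/'+fn,o)
    return im
def cal(name):
    c=robot.get_calibration(name); f=240/np.tan(np.radians(c['vertical_fov'])/2)
    return c,f,np.array(c['view'])
def ray(name,px):
    c,f,V=cal(name); d=np.array([(px[0]-c['cx'])/f,(px[1]-c['cy'])/f]); s=d.copy()
    for _ in range(30): s=d/(1+c['k1']*(s@s))
    R=V[:3,:3]; return -R.T@V[:3,3], R.T@np.array([s[0],s[1],1])
def at(name,px,z):
    o,d=ray(name,px); return o+d*(z-o[2])/d[2]
def proj(name,P):
    c,f,V=cal(name); p=V[:3,:3]@np.array(P,float)+V[:3,3]; s=p[:2]/p[2]; s=s*(1+c['k1']*(s@s))
    return np.array([c['cx'],c['cy']])+f*s
E
python3 - <<'E'
from h import *
snap('top','top0.png'); snap('side','side0.png')
print(robot.read_state())
for n in('top','side'):
    c,f,V=cal(n); print(n,c['k1'],f,-V[:3,:3].T@V[:3,3])
    for q in('tube','rest','cradle','endblock','stop_face'):
        print(q,[(round(r['confidence'],2),np.round(r['pixel']),int(np.sum(r['pixels']))) for r in robot.regions_of(q,n)])
E
```

```text
pics
{'time': 0.1, 'joints': array([-1.48426361e+00,  1.81464023e-01,  1.60790361e+00,  3.95810823e-06,
        1.35375217e+00, -2.06299379e-01]), 'qvel': array([-0.00211456, -0.00147833, -0.00180524,  0.00032811,  0.00029967,
       -0.00107307]), 'joint_efforts': array([ 5.11550825e-04, -4.45876944e+01, -3.52237165e+01, -1.99949577e-04,
        4.14166687e-03, -2.30118764e-05]), 'ee_pos': array([ 165.98058547, -550.2935325 ,  403.87767372]), 'orientation': array([ 9.89300080e-01,  1.45893004e-01,  4.76271356e-05, -7.62094179e-04]), 'contact_force': array([-0.43947606,  0.19599044,  0.33609015]), 'wrist_torque': array([-0.0998314 ,  0.01979017, -0.02954969]), 'grip_width': 85.64148360769988}
top -0.151632867778544 522.5423308682151 [ 198.29724599   26.48322899 1758.91616464]
tube [(0.84, array([385., 236.]), 311), (0.81, array([435., 277.]), 276), (0.74, array([487., 289.]), 261), (0.52, array([424., 231.]), 262)]
rest [(0.52, array([427., 233.]), 253)]
cradle [(0.84, array([320., 228.]), 3614)]
endblock [(0.82, array([272., 222.]), 561)]
stop_face [(0.51, array([295., 222.]), 104)]
side 0.006908810174829822 434.9176952571892 [ 553.03394599 -869.51326864  867.43705322]
tube [(0.82, array([211., 446.]), 977), (0.78, array([242., 362.]), 672), (0.71, array([306., 303.]), 532), (0.6, array([309., 349.]), 586), (0.57, array([249., 275.]), 403)]
rest []
cradle []
endblock [(0.84, array([325., 205.]), 1102)]
stop_face [(0.61, array([323., 217.]), 421)]
```

View pics/top0.png

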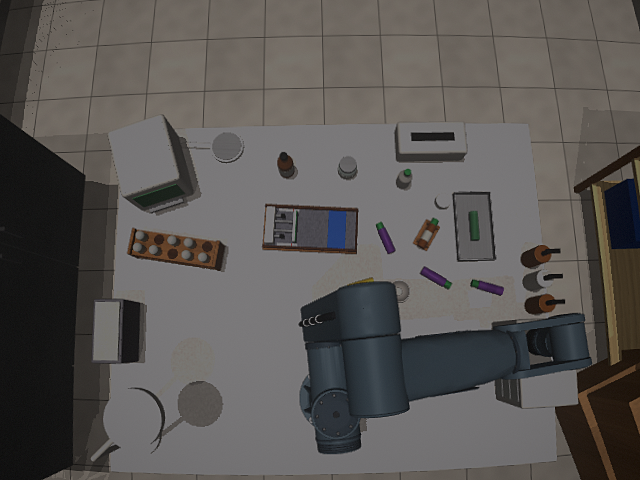

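View pics/side0.png

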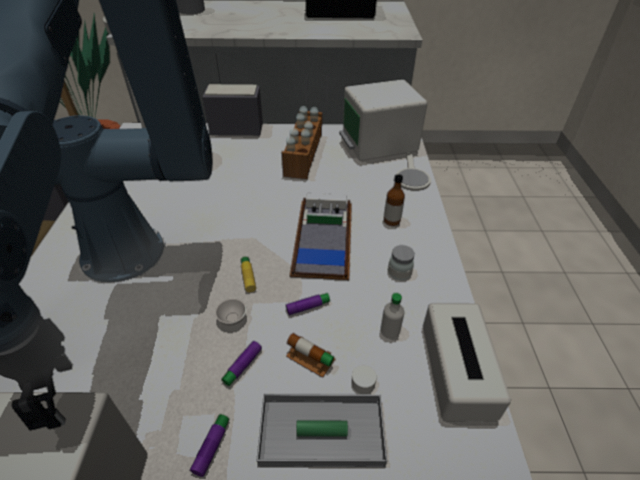

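Top picture: the amber tube with label and green cap sits in its rest at (427,233). Possible confusions are the purple tubes at (385,237), (435,277) and (487,288), the yellow one at (360,283) and the green spare in the tray at (474,225). The cradle is at (310,228), with the blue bay at its right end (343,229). Side picture: tube at (310,349), cradle at (323,237). I choose the amber one and check it in a close crop.

```bash
python3 - <<'E'
from h import *
t=snap('top'); s=snap('side')
c1=cv2.resize(t[190:270,250:450,::-1],None,fx=4,fy=4,interpolation=cv2.INTER_CUBIC)
c2=cv2.resize(s[190:390,270:370,::-1],None,fx=2.8,fy=2.8,interpolation=cv2.INTER_CUBIC)[:,:]
cv2.imwrite('pics/crop1.png',c1)
def near(n,q,p):
    rs=robot.regions_of(q,n); return min(rs,key=lambda r:np.hypot(*(np.array(r['pixel'])-p)))
for n,p,im in(('top',(427,233),t),('side',(310,349),s)):
    m=near(n,'tube',p)['pixels']; ys,xs=np.nonzero(m)
    W=np.array([at(n,(x,y),34)[:2] for x,y in zip(xs,ys)])
    (c,sz,a)=cv2.minAreaRect(W.astype(np.float32))
    u,S,vt=np.linalg.svd(W-W.mean(0),full_matrices=False)
    g=im[ys,xs].astype(int); gr=(g[:,1]>g[:,0]+15)
    print(n,'tube mean',W.mean(0).round(1),'rect',np.round(c,1),np.round(sz,1),'dir',np.degrees(np.arctan2(vt[0,1],vt[0,0])).round(1),'cap',W[gr].mean(0).round(1),gr.sum())
    # blue bay
    hsv=cv2.cvtColor(im,cv2.COLOR_RGB2HSV); b=cv2.inRange(hsv,(105,120,60),(125,255,255))
    b[:, :290 if n=='side' else 315]=0; b[:, 370:]=0; b[:190]=0; b[290:]=0
    ys,xs=np.nonzero(b); W=np.array([at(n,(x,y),14)[:2] for x,y in zip(xs,ys)])
    r=cv2.minAreaRect(W.astype(np.float32)); print(n,'bay',W.mean(0).round(1),r)
    rs=robot.regions_of('cradle',n)
    if rs:
        ys,xs=np.nonzero(rs[0]['pixels']); W=np.array([at(n,(x,y),18)[:2] for x,y in zip(xs,ys)]); print(n,'cradle',cv2.minAreaRect(W.astype(np.float32)))
    for q,z in(('endblock',50),('stop_face',46)):
        rs=robot.regions_of(q,n)
        if rs:
            ys,xs=np.nonzero(rs[0]['pixels']); W=np.array([at(n,(x,y),z)[:2] for x,y in zip(xs,ys)]); print(n,q,cv2.minAreaRect(W.astype(np.float32)))
E
```

```text
top tube mean [ 536.1 -333.6] rect [ 536.6 -333.1] [ 30.2 111.4] dir 149.5 cap [ 574.4 -359.1] 34
top bay [558.3 -25.6] ((558.9541015625, -25.642650604248047), (59.63139343261719, 130.4399871826172), 86.08735656738281)Traceback (most recent call last):
  File "<stdin>", line 22, in <module>
  File "h.py", line 17, in at
    o,d=ray(name,px); return o+d*(z-o[2])/d[2]
        ~~~^^^^^^^^^
  File "h.py", line 13, in ray
    c,f,V=cal(name); d=np.array([(px[0]-c['cx'])/f,(px[1]-c['cy'])/f]); s=d.copy()
          ~~~^^^^^^
  File "h.py", line 10, in cal
    c=robot.get_calibration(name); f=240/np.tan(np.radians(c['vertical_fov'])/2)
ValueError: time passes only in moves, steps and waits
```

View pics/crop1.png

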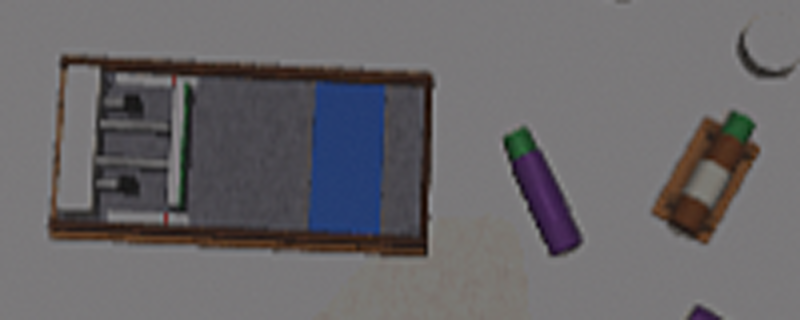

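The crop confirms it: amber body, white label band and green cap up-right in the wooden rest at about top (427,233). The green face and two red ticks are at the cradle's left. I'll cache the calibration and finish the measuring.

```bash
python3 - <<'E'
s=open('h.py').read()
s=s.replace("def cal(name):","import functools\n@functools.lru_cache(None)\ndef cal(name):")
open('h.py','w').write(s)
E
python3 - <<'E'
from h import *
t=snap('top'); s=snap('side')
def near(n,q,p):
    rs=robot.regions_of(q,n); return min(rs,key=lambda r:np.hypot(*(np.array(r['pixel'])-p)))
def R(W): r=cv2.minAreaRect(W.astype(np.float32)); return [np.round(x,1) for x in r]
for n,p,im in(('top',(427,233),t),('side',(310,349),s)):
    m=near(n,'tube',p)['pixels']; ys,xs=np.nonzero(m)
    W=np.array([at(n,(x,y),34)[:2] for x,y in zip(xs,ys)])
    u,S,vt=np.linalg.svd(W-W.mean(0),full_matrices=False)
    print(n,'tube',W.mean(0).round(1),R(W),'dir',np.degrees(np.arctan2(vt[0,1],vt[0,0])).round(1))
    hsv=cv2.cvtColor(im,cv2.COLOR_RGB2HSV); b=cv2.inRange(hsv,(105,120,60),(125,255,255))
    b[:, :290 if n=='side' else 315]=0; b[:, 370:]=0; b[:190]=0; b[290:]=0
    ys,xs=np.nonzero(b); W=np.array([at(n,(x,y),14)[:2] for x,y in zip(xs,ys)])
    print(n,'bay',W.mean(0).round(1),R(W))
    for q,z in(('cradle',20),('endblock',50),('stop_face',40)):
        for r in robot.regions_of(q,n)[:1]:
            ys,xs=np.nonzero(r['pixels']); W=np.array([at(n,(x,y),z)[:2] for x,y in zip(xs,ys)]); print(n,q,W.mean(0).round(1),R(W))
# cradle corners seen in top crop
for c in((62,58),(433,75),(427,253),(50,236)): print(at('top',(250+c[0]/4-.4,190+c[1]/4-.4),20).round(1))
E
```

```text
top tube [ 536.7 -334.7] [array([ 537.6, -334.5]), array([ 31.7, 114.8]), np.float64(60.5)] dir 147.8
top bay [558.5 -25.4] [array([559. , -25.5]), array([ 59.6, 130.5]), np.float64(86.2)]
top cradle [559.7  40.2] [array([562.9,  63.8]), array([320. , 160.8]), np.float64(86.1)]
top endblock [564.4 171.2] [array([565.4, 164. ]), array([107.6, 137.9]), np.float64(89.5)]
top stop_face [567.3 118.3] [array([568.6, 123.3]), array([ 26.1, 106.8]), np.float64(85.1)]
side tube [ 534.4 -333.7] [array([ 533.7, -332.8]), array([ 33.9, 120.6]), np.float64(57.1)] dir -34.0
side bay [557.6 -25.4] [array([557.1, -24.9]), array([ 59.4, 130.6]), np.float64(86.2)]
side cradle [560.4  13. ] [array([562.9,  58.7]), array([344.6, 163.6]), np.float64(86.2)]
side endblock [573.2 140.1] [array([571.4, 140.3]), array([150.4, 125.2]), np.float64(86.2)]
side stop_face [565.9 116.6] [array([565.3, 132.6]), array([92.7, 98.2]), np.float64(88.3)]
[649.4 217.4  20. ]
[ 627.9 -100.9   20. ]
[473.7 -90.7  20. ]
[494.4 227.2  20. ]
```

Request:
arm_command:
  series:
    - [85,[42,-10,0],0]
    - [85,[42,-10,0],0]
    - [85,[42,-10,0],0]
    - [85,[42,-10,0],0]
    - [85,[42,-10,0],0]
    - [85,[42,-10,0],0]
    - [85,[42,-10,0],0]
    - [85,[42,-10,0],0]
    - [85,[42,-10,0],0]
    - [85,[42,-10,0],0]
  grip_force: 25

```text
time: 2.3
ee_pos: [548.9, -330.6, 405.0]
orientation: [0.99, 0.14, -0.0, 0.002]
contact_force: [0.5, -1.3, -0.1]
grip_width: 85.4
```

Request:
arm_command:
  series:
    - [85,[0,0,0],8.5]
    - [85,[0,0,0],8.5]
    - [85,[0,0,0],8.5]
    - [85,[0,0,0],8.5]
    - [85,[0,0,0],8.5]
    - [85,[0,0,0],6]

```text
time: 2.9
ee_pos: [555.1, -324.4, 403.8]
orientation: [0.958, -0.285, 0.001, 0.001]
contact_force: [-0.3, -0.4, 0.1]
grip_width: 85.1
```

```bash
cat >> h.py <<'E'
from scipy.spatial.transform import Rotation as Ro
def to(x,y,z,head):
    "tool-frame shift and twist (deg) to a target TCP pose, tool down"
    s=robot.read_state(); R=Ro.from_quat(s['orientation']).as_matrix(); p=s['ee_pos']
    h=np.degrees(np.arctan2(R[1,0],R[0,0]))
    print('t',round(s['time'],2),'p',p.round(1),'head',h.round(2),'zdir',R[:,2].round(4),'F',s['contact_force'].round(2),'w',round(s['grip_width'],1))
    print('shift',(R.T@(np.array([x,y,z])-p)).round(1),'twist',round((h-head+180)%360-180,2))
E
python3 -c "
from h import *
to(536.5,-334.2,194,-31.5)"
```

```text
t 2.9 p [ 555.1 -324.4  403.8] head -33.13 zdir [ 0.001  -0.0025 -1.    ] F [-0.33 -0.44  0.11] w 85.1
shift [-10.7  18.  209.8] twist -1.63
```

Request:
arm_command:
  series:
    - [85,[-5,9,30],-1.6]
    - [85,[-5,9,40],0]
    - [85,[0,0,30],0]
    - [85,[0,0,0],0]

```text
time: 3.3
ee_pos: [537.5, -335.2, 303.3]
orientation: [0.962, -0.273, 0.003, 0.002]
contact_force: [0.2, 1.5, -0.9]
grip_width: 84.6
```

```bash
python3 -c "
from h import *
to(536.5,-334.2,194,-31.5)
snap('side','s1.png',(210,180,410,380),3)
"
```

```text
t 3.3 p [ 537.5 -335.2  303.3] head -31.64 zdir [ 0.005  -0.0059 -1.    ] F [ 0.2  1.5 -0.9] w 84.6
shift [ -2.2  -0.6 109.3] twist -0.14
```

View pics/s1.png

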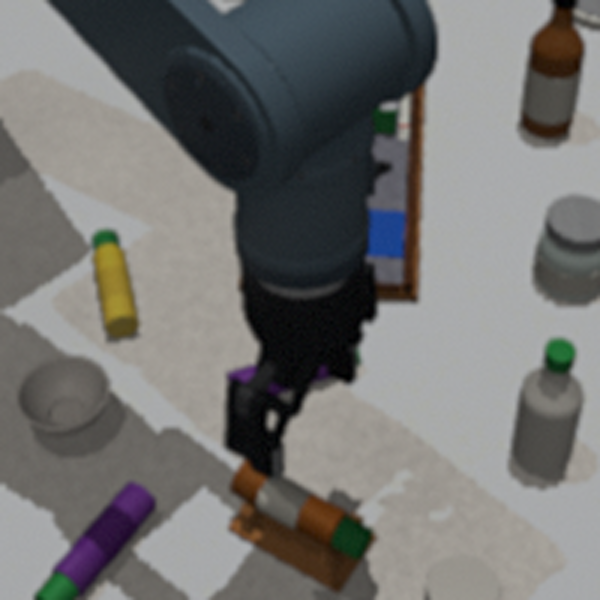

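The gripper is above the amber tube (tube at about side (310,349), fingers above and behind it), with the jaws across the tube. Descending.

Request:
arm_command:
  series:
    - [85,[-1,0,40],0]
    - [85,[-1,0,40],0]
    - [85,[0,0,20],0]
    - [85,[0,0,8],0]
    - [85,[0,0,0],0]

```text
time: 3.85
ee_pos: [543.0, -339.6, 207.1]
orientation: [0.962, -0.272, 0.013, 0.007]
contact_force: [-0.4, -0.1, -0.5]
grip_width: 84.7
```

```bash
python3 -c "
from h import *
to(536.5,-334.2,194,-31.5)"
```

```text
t 3.85 p [ 543.  -339.6  207.1] head -31.56 zdir [ 0.0212 -0.0208 -0.9996] F [-0.39 -0.13 -0.49] w 84.7
shift [-8.8 -1.3 12.8] twist -0.06
```

Request:
arm_command:
  series:
    - [85,[-5,-1,6],0]
    - [85,[-4,0,6],0]
    - [85,[0,0,0],0]

```text
time: 4.15
ee_pos: [537.6, -335.3, 199.3]
orientation: [0.962, -0.272, 0.017, 0.009]
contact_force: [-0.1, 0.1, -0.6]
grip_width: 85.0
```

```bash
python3 -c "
from h import *
to(536.5,-334.2,194,-31.5)"
```

```text
t 4.15 p [ 537.6 -335.3  199.3] head -31.53 zdir [ 0.027  -0.0262 -0.9993] F [-0.14  0.06 -0.59] w 85.0
shift [-1.7 -0.4  5.3] twist -0.03
```

Request:
arm_command:
  series:
    - [85,[-4,0,4],0]
    - [85,[-2,0,2],0]
    - [28,[0,0,0],0]
    - [28,[0,0,0],0]
    - [28,[0,0,0],0]
    - [28,[0,0,0],0]
    - [28,[0,0,0],0]
    - [28,[0,0,0],0]
  grip_force: 25

```text
time: 4.95
ee_pos: [533.3, -331.7, 194.9]
orientation: [0.962, -0.272, 0.018, 0.009]
contact_force: [-1.1, 0.1, 0.8]
grip_width: 28.9
```

```bash
python3 -c "
from h import *
to(536.5,-334.2,194,-31.5)"
```

```text
t 4.95 p [ 533.3 -331.7  194.9] head -31.54 zdir [ 0.0304 -0.0268 -0.9992] F [-1.09  0.11  0.79] w 28.9
shift [4.  0.4 1.1] twist -0.04
```

Request:
arm_command:
  series:
    - [15,[0,0,0],0]
    - [15,[0,0,0],0]
    - [15,[0,0,-15],0]
    - [15,[0,0,-30],0]
    - [15,[0,0,-40],0]
    - [15,[0,0,-30],0]
    - [15,[0,0,0],0]

```text
time: 5.65
ee_pos: [528.9, -328.9, 315.8]
orientation: [0.962, -0.272, 0.017, 0.009]
contact_force: [0.8, -1.0, -1.2]
grip_width: 28.7
```

```bash
python3 -c "
from h import *
to(558.3,-25.4,300,-3.85)
snap('side','s2.png',(210,180,410,380),2)"
```

```text
t 5.65 p [ 528.9 -328.9  315.8] head -31.57 zdir [ 0.028  -0.026  -0.9993] F [ 0.81 -0.98 -1.15] w 28.7
shift [-134.3 -274.     8.7] twist -27.72
```

View pics/s2.png

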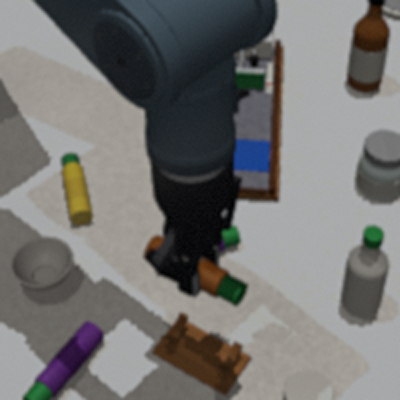

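The tube is in the jaws (crop (195,270)) and the rest is empty. Carrying it to the bay.

Request:
arm_command:
  series:
    - [15,[-15,-30,0],0]
    - [15,[-15,-31,0],0]
    - [15,[-15,-31,0],0]
    - [15,[-15,-31,0],0]
    - [15,[-15,-31,0],0]
    - [15,[-15,-31,0],0]
    - [15,[-15,-31,0],0]
    - [15,[-10,-20,0],0]
    - [15,[0,0,0],0]

```text
time: 6.6
ee_pos: [550.3, -58.4, 299.4]
orientation: [0.962, -0.274, 0.009, 0.008]
contact_force: [0.4, -0.4, -1.6]
grip_width: 28.8
```

Request:
arm_command:
  series:
    - [15,[0,0,0],-7]
    - [15,[0,0,0],-8]
    - [15,[0,0,0],-8]
    - [15,[0,0,0],-4]
    - [15,[0,0,0],0]

```text
time: 7.1
ee_pos: [548.2, -60.3, 294.9]
orientation: [0.999, -0.033, 0.003, 0.01]
contact_force: [0.3, 0.1, -0.7]
grip_width: 29.2
```

```bash
python3 -c "
from h import *
to(558.3,-25.4,300,-3.85)"
```

```text
t 7.1 p [548.2 -60.3 294.9] head -3.75 zdir [ 0.0045 -0.0196 -0.9998] F [ 0.35  0.07 -0.72] w 29.2
shift [  7.8 -35.4  -5.8] twist 0.1
```

Request:
arm_command:
  series:
    - [15,[3,-13,20],0]
    - [15,[3,-13,25],0]
    - [15,[2,-12,20],0]
    - [15,[0,0,8],0]
    - [15,[0,0,0],0]

```text
time: 7.6
ee_pos: [559.1, -27.6, 217.9]
orientation: [0.999, -0.04, 0.002, 0.011]
contact_force: [-0.1, 0.8, 0.2]
grip_width: 29.1
```

```bash
python3 -c "
from h import *
to(558.3,-25.4,190,-3.85)
s=robot.read_state();R=Ro.from_quat(s['orientation']).as_matrix();print(s['ee_pos']+R[:,2]*160)
snap('side','s3.png',(250,170,400,300),4)"
```

```text
t 7.6 p [559.1 -27.6 217.9] head -4.53 zdir [ 0.0033 -0.0213 -0.9998] F [-0.11  0.75  0.18] w 29.1
shift [-1.1 -2.7 27.9] twist -0.68
[559.59170949 -31.00287834  57.94441203]
```

View pics/s3.png

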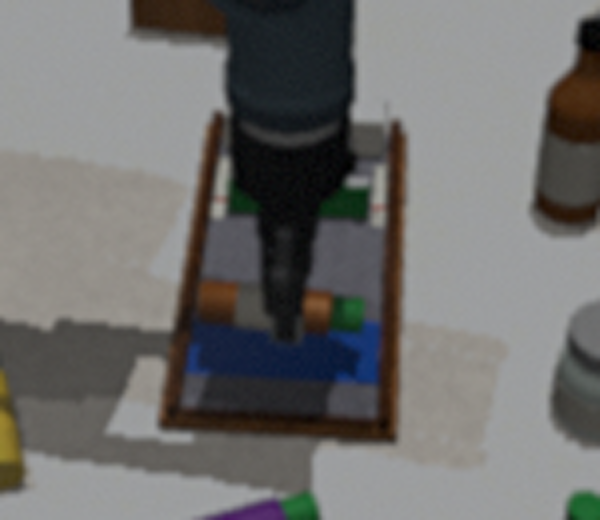

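The tube is held crosswise over the bay (crop (280,305)), central between the rails. Lowering until it touches.

Request:
arm_command:
  series:
    - [15,[0,-2,10],-0.7]
    - [15,[0,-2,9],0]
    - [15,[0,0,5],0]
    - [15,[0,0,2],0]
    - [15,[0,0,0],0]

```text
time: 8.15
ee_pos: [560.8, -26.1, 193.1]
orientation: [0.999, -0.034, 0.005, 0.011]
contact_force: [0.6, -1.0, -0.5]
grip_width: 29.2
```

```bash
python3 -c "
from h import *
to(558.3,-25.4,190,-3.85)"
```

```text
t 8.15 p [560.8 -26.1 193.1] head -3.94 zdir [ 0.0085 -0.023  -0.9997] F [ 0.61 -1.05 -0.48] w 29.2
shift [-2.6 -0.6  3. ] twist -0.09
```

Request:
arm_command:
  series:
    - [15,[-2,0,2],0]
    - [15,[0,0,1],0]
    - [15,[0,0,0.5],0]

```text
time: 8.45
ee_pos: [559.0, -26.2, 190.4]
orientation: [0.999, -0.034, 0.005, 0.011]
contact_force: [-2.0, 1.5, 3.6]
grip_width: 29.1
```

```bash
python3 -c "
from h import *
to(558.3,-25.4,190,-3.85)"
```

```text
t 8.45 p [559.  -26.2 190.4] head -3.94 zdir [ 0.0094 -0.0233 -0.9997] F [-2.03  1.53  3.63] w 29.1
shift [-0.8 -0.7  0.3] twist -0.09
```

Touchdown felt (Fz 3.6 N). Opening gently.

Request:
arm_command:
  series:
    - [33,[0,0,0],0]
    - [36,[0,0,0],0]
    - [45,[0,0,0],0]
    - [60,[0,0,0],0]
    - [75,[0,0,0],0]
    - [75,[0,0,0],0]
    - [75,[0,0,0],0]

```text
time: 9.15
ee_pos: [559.5, -26.2, 190.9]
orientation: [0.999, -0.034, 0.006, 0.012]
contact_force: [-0.4, 0.5, 0.2]
grip_width: 75.1
```

Request:
arm_command:
  series:
    - [75,[0,0,-10],0]
    - [75,[0,0,-25],0]
    - [75,[0,0,-30],0]
    - [75,[0,0,-15],0]
    - [75,[0,0,0],0]

```text
time: 9.65
ee_pos: [558.3, -24.2, 275.3]
orientation: [0.999, -0.034, 0.005, 0.012]
contact_force: [-0.3, -0.6, -0.4]
grip_width: 75.1
```

```bash
cat >> h.py <<'E'
C=np.array([564.4,64.4]); ex=np.array([.0671,.9977]); ey=np.array([-.9977,.0671])
def crad(p): d=np.array(p)[:2]-C; return np.array([d@ex,d@ey]).round(1)
def world(x,y): return C+ex*x+ey*y
def tubes(cam,z=29):
    for r in robot.regions_of('tube',cam):
        ys,xs=np.nonzero(r['pixels']); W=np.array([at(cam,(x,y),z)[:2] for x,y in zip(xs,ys)])
        c=crad(W.mean(0))
        if abs(c[0])<170 and abs(c[1])<90:
            q=cv2.minAreaRect(W.astype(np.float32)); u,S,vt=np.linalg.svd(W-W.mean(0),full_matrices=False)
            d=vt[0]*np.sign(vt[0]@ey); print(cam,round(r['confidence'],2),'mean',c,'rectc',crad(q[0]),np.round(q[1],1),'skew deg',np.degrees(np.arcsin(d@ex)).round(1))
E
python3 -c "
from h import *
to(*world(-140,0),300,86.15)
snap('side','s4.png',(250,170,400,300),4); tubes('side'); snap('top'); tubes('top')"
```

```text
t 9.65 p [558.3 -24.2 275.3] head -3.94 zdir [ 0.0101 -0.0234 -0.9997] F [-0.3  -0.63 -0.4 ] w 75.1
shift [  0.5  51.7 -23.6] twist -90.09
side 0.82 mean [-92.4   2.8] rectc [-93.5   3.4] [ 39.9 110.8] skew deg 0.2
top 0.59 mean [-97.9   1. ] rectc [-97.2   2.8] [23.7 13.8] skew deg -85.9
```

View pics/s4.png

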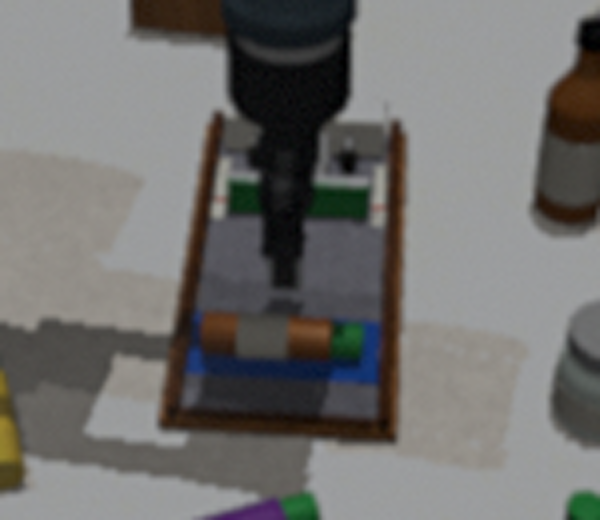

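The tube lies square in the bay at cradle (-92,0) (crop (280,338)), clear of the fingers. Next I turn the jaws 90°, so that both fingertips push its side, and go behind it.

Request:
arm_command:
  series:
    - [60,[0,20,0],-8]
    - [50,[-3,18,0],-8]
    - [40,[-4,0,0],-8.2]
    - [40,[0,0,0],-8.2]
    - [40,[0,0,0],-8.2]
    - [40,[0,0,0],-8.2]
    - [40,[0,0,0],-8.2]
    - [40,[0,0,0],-8.2]
    - [40,[0,0,0],-8.2]
    - [40,[0,0,0],-8.2]

```text
time: 10.85
ee_pos: [544.1, -63.4, 256.9]
orientation: [0.761, 0.648, -0.013, -0.002]
contact_force: [0.2, 0.5, -0.1]
grip_width: 40.0
```

Request:
arm_command:
  series:
    - [40,[0,0,0],-6]
    - [40,[0,0,0],0]
    - [40,[0,0,0],0]

```text
time: 11.15
ee_pos: [542.6, -63.0, 252.8]
orientation: [0.725, 0.688, -0.014, -0.006]
contact_force: [0.8, -0.6, 0.3]
grip_width: 40.1
```

```bash
cat >> h.py <<'E'
def tipto(x,y,z,head=86.15,L=173):
    "target for the nominal fingertip midpoint, in cradle x,y and world z"
    R=Ro.from_quat(robot.read_state()['orientation']).as_matrix(); s=robot.read_state()['ee_pos']+R[:,2]*L
    print('tip cradle',crad(s),'z',s[2].round(1)); w=world(x,y)-R[:2,2]*L; to(w[0],w[1],z-R[2,2]*L,head)
E
python3 -c "
from h import *
tipto(-129,0,18)"
```

```text
tip cradle [-130.8   18.1] z 79.9
t 11.15 p [542.6 -63.  252.8] head 87.03 zdir [-0.0289 -0.0108 -0.9995] F [ 0.75 -0.65  0.33] w 40.1
shift [ 2.3 19.8 61.3] twist 0.88
```

Request:
arm_command:
  series:
    - [40,[1,10,10],0.9]
    - [40,[1,10,15],0]
    - [40,[0,0,15],0]
    - [40,[0,0,12],0]
    - [40,[0,0,0],0]

```text
time: 11.65
ee_pos: [560.2, -62.6, 195.8]
orientation: [0.734, 0.679, -0.015, -0.007]
contact_force: [-0.3, -0.2, 0.3]
grip_width: 40.0
```

```bash
python3 -c "
from h import *
tipto(-129,0,19)"
```

```text
tip cradle [-129.     1.1] z 22.9
t 11.65 p [560.2 -62.6 195.8] head 85.51 zdir [-0.0325 -0.0098 -0.9994] F [-0.28 -0.21  0.3 ] w 40.0
shift [0.1 1.3 3.8] twist -0.64
```

Request:
arm_command:
  series:
    - [40,[0,1,3],-0.6]
    - [40,[3,0,0],0]
    - [40,[3,0,0],0]
    - [40,[4,0,0],0]
    - [40,[5,0,0],0]
    - [40,[5,0,0],0]
    - [40,[5,0,0],0]
    - [40,[5,0,0],0]
    - [40,[5,0,0],0]
    - [40,[5,0,0],0]

```text
time: 12.65
ee_pos: [564.3, -19.5, 194.2]
orientation: [0.731, 0.682, -0.014, -0.006]
contact_force: [0.7, -0.1, -0.0]
grip_width: 39.7
```

```bash
python3 -c "
from h import *
tipto(-40,0,19)
snap('side','s5.png',(250,170,400,300),4); tubes('side')"
```

```text
tip cradle [-85.9  -0.5] z 21.3
t 12.65 p [564.3 -19.5 194.2] head 86.09 zdir [-0.0297 -0.0105 -0.9995] F [ 0.74 -0.11 -0.  ] w 39.7
shift [45.9 -0.5  1.7] twist -0.06
side 0.58 mean [-61.6   5.6] rectc [-59.6   3.9] [108.7  40.3] skew deg 0.9
```

View pics/s5.png

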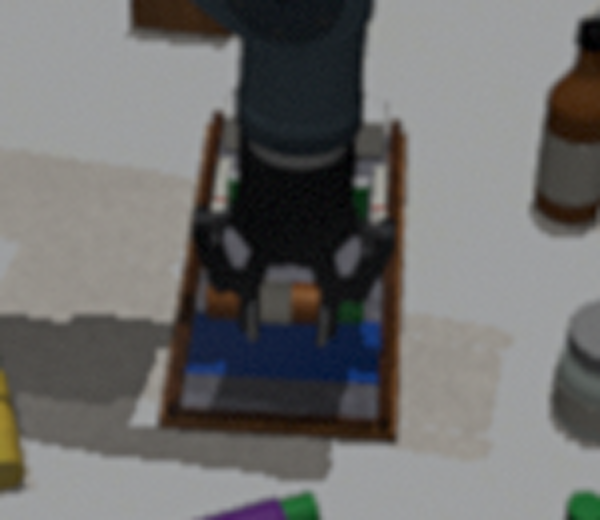

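Both fingertips are behind the tube (crop (250,320) and (325,320)), and it is rolling square at about cradle x -60. Continuing.

Request:
arm_command:
  series:
    - [40,[5,0,0.5],0]
    - [40,[5,0,0.5],0]
    - [40,[5,0,0.5],0]
    - [40,[5,0,0],0]
    - [40,[5,0,0],0]
    - [40,[5,0,0],0]
    - [40,[5,0,0],0]
    - [40,[5,0,0],0]
    - [40,[5,0,0],0]
    - [40,[5,0,0],0]

```text
time: 13.75
ee_pos: [567.9, 34.4, 191.7]
orientation: [0.731, 0.682, -0.015, -0.006]
contact_force: [1.0, 0.6, 0.1]
grip_width: 39.9
```

```bash
python3 -c "
from h import *
tipto(0,0,20)
snap('side'); tubes('side')"
```

```text
tip cradle [-31.9  -0.4] z 18.7
t 13.75 p [567.9  34.4 191.7] head 86.09 zdir [-0.0301 -0.0105 -0.9995] F [0.99 0.6  0.11] w 39.9
shift [31.9 -0.5 -1.6] twist -0.06
side 0.67 mean [-6.7  4.3] rectc [-5.2  2. ] [112.3  42.9] skew deg -0.4
```

Request:
arm_command:
  series:
    - [40,[4,0,0],0]
    - [40,[4,0,0],0]
    - [40,[3,0,0],0]
    - [40,[3,0,0],0]
    - [40,[3,0,0],0]
    - [40,[3,0,0],0]

```text
time: 14.45
ee_pos: [569.4, 55.6, 191.4]
orientation: [0.731, 0.682, -0.015, -0.006]
contact_force: [0.0, -0.6, -0.4]
grip_width: 40.3
```

Request:
arm_command:
  series:
    - [40,[2,0,0],0]
    - [40,[2,0,0],0]
    - [40,[2,0,0],0]
    - [40,[2,0,0],0]

```text
time: 14.85
ee_pos: [569.9, 64.5, 191.3]
orientation: [0.731, 0.682, -0.015, -0.006]
contact_force: [-0.0, -0.7, -0.4]
grip_width: 39.9
```

Request:
arm_command:
  series:
    - [40,[2,0,0],0]
    - [40,[2,0,0],0]
    - [40,[2,0,0],0]
    - [40,[2,0,0],0]

```text
time: 15.25
ee_pos: [570.5, 73.0, 191.1]
orientation: [0.731, 0.682, -0.015, -0.006]
contact_force: [0.4, -0.3, 0.7]
grip_width: 39.7
```

```bash
python3 -c "
from h import *
tipto(36,0,20)
snap('side'); tubes('side')"
```

```text
tip cradle [ 6.8 -0.5] z 18.2
t 15.25 p [570.5  73.  191.1] head 86.08 zdir [-0.0301 -0.0106 -0.9995] F [ 0.43 -0.34  0.69] w 39.7
shift [29.1 -0.6 -2.1] twist -0.07
side 0.79 mean [31.9 10.1] rectc [36.5  4.9] [108.5  49.5] skew deg -4.2
```

Request:
arm_command:
  series:
    - [40,[1.5,0,0],0]
    - [40,[1.5,0,0],0]
    - [40,[1.5,0,0],0]

```text
time: 15.65
ee_pos: [570.9, 76.6, 191.1]
orientation: [0.731, 0.682, -0.016, -0.006]
contact_force: [-0.7, -3.8, 0.3]
grip_width: 40.2
```

Request:
arm_command:
  series:
    - [40,[1.5,0,0],0]
    - [40,[1.5,0,0],0]
    - [40,[1.5,0,0],0]

```text
time: 15.95
ee_pos: [571.2, 80.9, 191.2]
orientation: [0.731, 0.682, -0.016, -0.006]
contact_force: [-0.2, -3.5, 1.3]
grip_width: 39.9
```

Request:
arm_command:
  series:
    - [40,[1.5,0,0],0]
    - [40,[1.5,0,0],0]
    - [40,[1.5,0,0],0]

```text
time: 16.25
ee_pos: [571.5, 85.7, 191.1]
orientation: [0.731, 0.682, -0.016, -0.005]
contact_force: [-2.0, -3.6, 1.0]
grip_width: 40.1
```

Request:
arm_command:
  series:
    - [40,[1.2,0,0],0]
    - [40,[1.2,0,0],0]
    - [40,[1.2,0,0],0]
    - [40,[1.2,0,0],0]

```text
time: 16.65
ee_pos: [571.9, 90.9, 191.1]
orientation: [0.731, 0.682, -0.016, -0.005]
contact_force: [-1.6, -3.9, 1.1]
grip_width: 40.0
```

Request:
arm_command:
  series:
    - [40,[1,0,0],0]
    - [40,[1,0,0],0]
    - [40,[1,0,0],0]

```text
time: 16.95
ee_pos: [572.1, 94.2, 191.1]
orientation: [0.731, 0.682, -0.016, -0.005]
contact_force: [-1.4, -3.3, 1.4]
grip_width: 39.9
```

Request:
arm_command:
  series:
    - [40,[1,0,0],0]
    - [40,[1,0,0],0]
    - [40,[1,0,0],0]

```text
time: 17.25
ee_pos: [572.4, 97.4, 191.1]
orientation: [0.731, 0.682, -0.016, -0.005]
contact_force: [-0.5, -3.2, 1.1]
grip_width: 39.7
```

Request:
arm_command:
  series:
    - [40,[1,0,0],0]
    - [40,[1,0,0],0]
    - [40,[1,0,0],0]

```text
time: 17.55
ee_pos: [572.6, 100.6, 191.1]
orientation: [0.731, 0.682, -0.016, -0.005]
contact_force: [-0.9, -4.3, 1.7]
grip_width: 39.9
```

Request:
arm_command:
  series:
    - [40,[1,0,0],0]
    - [40,[1,0,0],0]
    - [40,[1,0,0],0]

```text
time: 17.85
ee_pos: [572.8, 103.3, 191.1]
orientation: [0.731, 0.683, -0.017, -0.005]
contact_force: [-1.6, -10.7, 3.0]
grip_width: 39.8
```

```bash
python3 -c "
from h import *
tipto(36,0,20)
snap('side','s6.png',(270,170,370,250),6); tubes('side')"
```

```text
tip cradle [36.2 -0.6] z 18.2
t 17.85 p [572.8 103.3 191.1] head 86.13 zdir [-0.0313 -0.016  -0.9994] F [ -1.57 -10.72   3.05] w 39.8
shift [-0.3 -0.7 -1.8] twist -0.02
side 0.64 mean [62.1  0.6] rectc [64.1  2.1] [107.5  41.8] skew deg 0.5
```

View pics/s6.png

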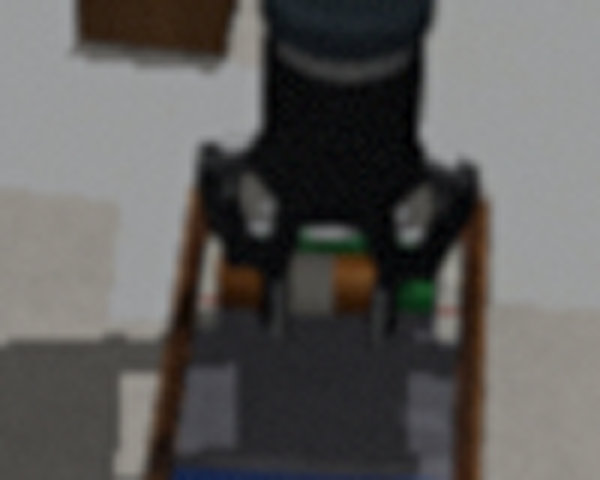

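The plate is home: force jumped from about 4 to 10.7 N, with the tube's axis level with the red ticks (crop (205,298) and (450,310)). Holding near 10 N.

Request:
arm_command:
  series:
    - [40,[0.8,0,0],0]

```text
time: 18.05
ee_pos: [572.9, 103.4, 191.1]
orientation: [0.731, 0.683, -0.017, -0.005]
contact_force: [-1.6, -8.1, 1.9]
grip_width: 40.0
```

Request:
arm_command:
  series:
    - [40,[0.8,0,0],0]

```text
time: 18.15
ee_pos: [572.9, 103.6, 191.1]
orientation: [0.731, 0.683, -0.018, -0.004]
contact_force: [-1.9, -8.3, 2.8]
grip_width: 40.3
```

Request:
arm_command:
  series:
    - [40,[0.8,0,0],0]

```text
time: 18.25
ee_pos: [573.0, 103.8, 191.1]
orientation: [0.731, 0.683, -0.019, -0.004]
contact_force: [-1.7, -7.9, 2.7]
grip_width: 40.0
```

Request:
arm_command:
  series:
    - [40,[1.0,0,0],0]
    - [40,[1.1,0,0],0]

```text
time: 18.45
ee_pos: [573.2, 104.4, 191.1]
orientation: [0.73, 0.683, -0.02, -0.003]
contact_force: [-1.7, -9.6, 2.1]
grip_width: 40.2
```

Request:
arm_command:
  series:
    - [40,[1.1,0,0],0]
    - [40,[1.1,0,0],0]
    - [40,[1.1,0,0],0]

```text
time: 18.75
ee_pos: [573.4, 105.3, 191.2]
orientation: [0.73, 0.683, -0.022, -0.001]
contact_force: [-2.0, -9.5, 2.7]
grip_width: 39.8
```

Request:
arm_command:
  series:
    - [40,[1.1,0,0],0]
    - [40,[1.1,0,0],0]

```text
time: 18.95
ee_pos: [573.6, 105.8, 191.2]
orientation: [0.73, 0.683, -0.024, -0.0]
contact_force: [-1.6, -8.5, 3.0]
grip_width: 40.0
```

Held at 8 to 10.7 N for over 1 s. Easing off slowly.

Request:
arm_command:
  series:
    - [40,[0.4,0,0],0]
    - [40,[0,0,0],0]
    - [40,[-0.3,0,0],0]
    - [40,[-0.4,0,0],0]
    - [40,[-0.5,0,0],0]
    - [40,[-0.8,0,0],0]
    - [40,[-1,0,0],0]
    - [40,[-2,0,0],0]
    - [40,[-4,0,0],0]
    - [40,[-6,0,0],0]

```text
time: 19.95
ee_pos: [572.3, 92.7, 191.1]
orientation: [0.73, 0.683, -0.023, -0.002]
contact_force: [0.7, -0.5, -0.8]
grip_width: 40.1
```

Request:
arm_command:
  series:
    - [40,[-10,0,0],0]
    - [40,[-15,0,0],0]
    - [40,[-15,0,-10],0]
    - [40,[-5,0,-30],0]
    - [40,[0,0,-40],0]
    - [40,[-20,0,-40],0]
    - [40,[-30,0,-20],0]
    - [40,[-30,0,0],0]
    - [40,[-10,0,0],0]
    - [40,[0,0,0],0]

```text
time: 20.95
ee_pos: [566.4, -53.9, 346.5]
orientation: [0.732, 0.681, -0.023, 0.001]
contact_force: [-0.2, -0.5, -1.0]
grip_width: 40.1
```

```bash
python3 -c "
from h import *
tipto(-60,0,200)
t=snap('top'); s=snap('side'); tubes('side'); tubes('top')
a=cv2.resize(s[175:255,275:365,::-1],None,fx=4,fy=4,interpolation=cv2.INTER_CUBIC); b=cv2.resize(t[190:270,260:350,::-1],None,fx=4,fy=4,interpolation=cv2.INTER_CUBIC)
cv2.imwrite('pics/fin.png',np.hstack([a,b]))"
```

```text
tip cradle [-123.9   -4.7] z 173.7
t 20.95 p [566.4 -53.9 346.5] head 85.84 zdir [-0.0325 -0.0321 -0.999 ] F [-0.22 -0.45 -1.03] w 40.1
shift [ 62.9  -5.9 -28.3] twist -0.31
side 0.78 mean [62.9  4.2] rectc [63.8  3.8] [ 44.1 111.7] skew deg 0.7
top 0.68 mean [61.3  1. ] rectc [62.  -0.4] [ 30.5 110.8] skew deg -0.8
```

View pics/fin.png

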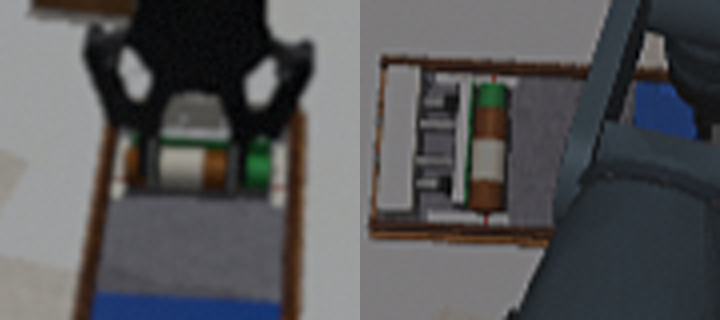

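Tube lies square against the plate with its axis on both red ticks (top half, x≈488), and the gripper is clear. Handing in.

```bash
python3 -c "
from h import *
print(robot.close_job())"
```

```text
the job is handed in; nothing more can be done
None
```

I moved the amber tube from its rest to the blue bay, let go of it and rolled it along the lane with both fingertips. The tube alone then pushed the stop plate home. I handed the job in at about 21 s; it reports no verdict.

- **Home position:** the plate slid under about 3.5 N, then came up firmly at the bump stop. I held 8 to 10.7 N there for over 1 s, as measured at the wrist, and eased off. The highest wrist reading between moves was 10.7 N.
- **Final tube pose:** the last pictures put the axis at cradle x ≈ 62 mm, over both red ticks and against the plate. It lies within 5 mm of the lane's middle. The gripper is well clear.
- **Disagreements:** the two cameras gave the tube's skew as +0.7° (side) and -0.8° (top), both well under the 0.06 rad (3.4°) limit. The arm picked up 1–3° of tool tilt on the way, which I allowed for in the fingertip positions.
- **Not measured:** I did not measure the gap to the plate in millimetres; in the top view it looks closed. I did not re-measure the bystanders, but I felt no unexpected contact.

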